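# Seat a piton blank in the drill jig and snap the toggle clamp shut

### The arm

A 7-joint arm with a two-finger parallel gripper is mounted at the origin on the work surface. World frame = base frame: x ahead of the robot, y to its left, z up, the work surface at z = 0. Lengths are in mm, angles in rad, forces in N, time in s.
With the tool pointing down it reaches from about 400 to 875 mm from the base axis. Payload 19.3 kg.
Tool frame: the origin (TCP) lies between the finger pads; the fingertips stand 19 mm ahead of it and the grasp point (between the pads) is the TCP; z points along the fingers, y is the line along which they close (so a half turn about z gives the same grasp; the last joint's range is limited). The gripper opens to 85 mm and grips with 20 to 120 N. Pads are 22 mm wide; open, the fingers measure 114 mm over their backs; the gripper's body (76 mm by 85 mm) begins 54 mm behind the grasp point. The pads swing forward as they close: fully open they stand 13 mm farther back than shut.
Start: joints at [1.145, 0.521, -0.036, 1.599, 0.021, 1.021, -0.113], TCP at [217.685, -585.857, 250.291] pointing down, gripper open.
Joint ranges: [-2.91, 2.91], [-0.3, 2.13], [-1.5, 1.42], [0.17, 2.43], [-1.26, 4.41], [0.16, 1.93], [-2.52, 2.52]. Speed limits (rad/s): [1.89, 1.89, 2.39, 2.39, 3.01, 3.01, 3.01].

### API

Orientations are given as a rotation vector (axis times angle).
In Python, from rig import * gives the robot as it stands.
- The arm moves only by the shell command python3 -m crank 'ROWS'. ROWS is JSON, a list of rows, each an object of numbers: "hand": the closure, from 0 (fully open) to 1 (shut); "x", "y", "z": the shift along the tool's x, y, z in mm; "turn": the turn about the tool's z in rad. A call has 1 to 10 rows; each row is the pose to reach, as a shift and turn from the pose commanded when the call began, along the tool's axes at that moment; what a row does not reach only later rows make up. A row lasts 1/8 s, in which the tool goes at most 62.5 mm and 10.7 degrees, less where a joint would pass 70% of its speed; a pose out of reach is approached as far as the arm can. A call with a gripper value outside its range is refused whole. The fingers move at their own pace and stop on an object; the grip force is fixed at half the most. Time passes only in rows, so rows that repeat a pose let the fingers close. It gives the time, the measured TCP pose, the force, the opening and the grip force at its end, in the units of the state.
- read_state(): the state, without advancing time (a new reading comes with each control period).
- get_image(name): name is "scene" or "top" or "wrist"; returns the picture (384x512x3 uint8, red, green, blue); there is no depth.
- camera_model(name): a dict with "K" (3x3 intrinsics, pixels), "R" (3x3) and "t" (3): a world point X has camera coordinates R X + t; the wrist camera has in their place "hand_eye" (4x4, takes a point from camera to tool coordinates, whose origin is the TCP and whose axes are the flange's). Camera axes: x right, y down, z forward; pixel columns grow to the right and rows downward; lengths in mm; the calibration is good to about 2 mm. A picture is of the moment at which its call begins: read the wrist's pose just before it. camera_model takes no time and is no camera call.
- job_done(): hands the job in; it is judged then, once.
The state is a dict: "time_s": time; "qpos": joint angles; "joint_velocities": joint speeds; "tau": joint torques, N m; "eef_pos": TCP position; "tool_rot": TCP orientation; "contact_force": force on the tool from outside, world axes, zero at the start; "wrist_torque": the same for the moment, N m; "width": opening from 0.0 (shut) to 1.0 (fully open); "gripper_force": force on a finger pad.
Only numpy, scipy, OpenCV 4.12 (cv2) and the standard library are available. Lean on these libraries where they do the work, as an engineer would, in place of code of your own. Each camera call takes 0.05 s, during which the arm holds its last target. There are 200 camera calls.

### The job

Get the piton blank ready for drilling its eye: with the fingertips, push the blank along its channel in the drill jig until its round head is fully home against the end stop, then push the red handle of the toggle clamp over and down, past its dead point, until it snaps into lock and the rubber foot holds the blank. Only push: do not lift the blank, and leave the loose pitons, carabiners, drill bit and oil bottle where they are.

Things in the scene. Friction and masses are not known exactly. Their poses are not given: they have to be found in the camera images.
- jig: drill jig bolted to the bench: dark steel base plate 20 mm thick, spanning jig x -55 to +90, y -130 to +50 mm. Origin on the bench top (z = 0) under the middle of the channel; x runs along the channel towards the end stop (away from the robot), y left, z up. The toggle clamp stands on the plate at x = 0, between y -135 and -45 mm
- jig_stop (a point): middle of the face of the steel end stop, jig (70, 0, 26) mm. The channel leading to it (y = 0) has rails 10 mm tall, 24.6 mm apart for the blade (x -50 to -4 mm), then 37 mm apart for the head (x -2 to 70). A bridge with a brass drill bush spans it over x 36 to 70 mm, its underside 46 mm, its top 61 mm above the bench
- blank_tail (a point): middle of the flat tail face of the piton blank (near the robot; push here), 26 mm above the bench. Blank: blue-grey steel, 150 mm long, about 0.33 kg, blade 22 wide and 12 mm thick, undrilled round head 34 mm across; its x axis points tail to head. The tail sticks out past the plate, only bench under it: at jig x = -80 mm when home, 15 to 35 mm farther out at the start
- blank_head (a point): foremost point of the blank's round head, half-way up its 12 mm thickness, 150 mm ahead of blank_tail; it touches the end stop when the blank is fully home
- clamp_bar: the clamp's steel bar with threaded spindle and black rubber foot; origin at its pin, jig (0, -60, 47) mm. Linked to the handle: when open it stands up, to 150 mm above the bench; it comes down over the channel as the handle goes down, and the foot then presses on the blade at jig x = 0, y = 0
- handle_grip (a point): where to push the clamp handle: middle of the upper (inner) face of its red grip, 105 mm from the hinge pin and 7 mm off the handle's middle line. The grip is 21 mm wide, 14 mm thick, from 42 to 132 mm from the pin. The point's -y axis points outward along the handle, z out of the face that is pushed, x along the hinge
- handle_hinge (a point): axis of the handle's hinge pin, jig (0, -107, 67) mm, parallel to the jig's x axis. The handle swings across the channel direction: from standing up, outward to the jig's -y side and down
- clamp_handle (a joint): handle angle (rad), growing as it is pushed outward and down; it rises 1.10 minus the value above level. Starts at about -0.15 to 0.25 (up, open); friction holds it. From about 0.78 the foot presses and it resists, at most some 9 N at the grip point near 0.92; dead point 1.10 (level, grip's top 74 mm above the bench); past it, it snaps by itself to its stop at 1.19 (locked)
- piton_a: a finished steel piton with a drilled eye, 150 mm long, 34 mm across the eye, 8 mm thick, lying on the bench to the left of the jig; origin under its middle
- piton_b: another finished piton, lying to the right, nearer the robot; origin under its middle
- carabiner_a: oval aluminium carabiner 107 x 59 mm, 11 mm thick, lying flat on the left; origin under its centre
- carabiner_b: another such carabiner on the left; origin under its centre
- drill_bit: 9 mm steel drill bit 112 mm long, lying beyond the jig; origin under its middle
- oil_bottle: small yellow oil bottle with a red cap, 42 mm across, 110 mm tall, standing right of the jig, beyond the clamp handle; origin under its centre
Not all that is in view belongs to the job. Of the things that look like the part that bears blank_tail, the largest one is meant.

How it is judged (in metres and radians):
On the way, in this order (a step that is already met when the one before it is completed fails the run):
1. the blank is pushed fully home (its head within 2.5 mm of the end stop) while the clamp is still open (x of blank_head in the frame of jig above 0.0675 m and value of joint clamp_handle below 0.9 rad), for 0.1 s.
2. the clamp handle has gone past its dead point and snapped into lock (value of joint clamp_handle above 1.16 rad), for 0.2 s.
At the end, for the whole second after the job is handed in: the blank lies flat in the channel with its head within 2.5 mm of the end stop, the clamp handle rests locked past its dead point (joint above 1.16 rad) and the rubber foot presses on the blank's blade with more than 5 N (x of blank_head in the frame of jig above 0.0675 m and z of blank_tail in the frame of jig between 0.022 and 0.03 m and value of joint clamp_handle above 1.16 rad and velocity of joint clamp_handle between -0.05 and 0.05 rad/s and contact force between clamp_bar and blank_c0 above 5 N); the robot touches nothing.
It fails at once if the blank is lifted or tipped out of its channel (either end more than 8 mm up) (z of any of blank_tail, blank_head in the frame of jig above 0.034 m).
It fails at once if a bystander (piton, carabiner, drill bit, oil bottle) is moved more than 25 mm (distance of any of piton_a, piton_b, carabiner_a, carabiner_b, drill_bit, oil_bottle from where it was at the start of the episode above 0.025 m).
It fails at once if the oil bottle is knocked over (angle between oil_bottle's own z axis and vertical above 0.5 rad).
It also fails if it takes over 40 s, if anything falls off the work surface, if the arm or the gripper's body presses on something with over 40 N, if the wrist force passes 120 N, or if a joint passes its speed limit or range.

## Working session

There is one attempt and no reset: what is moved stays moved. The work goes in short steps, Python scripts to look and compute and a shell command to move; the robot and the scene stay as the last step left them, time stands still between calls to the robot, and variables do not carry over. Pictures are saved under pics/ and viewed, at most 10 in all, crops included, and the job is handed in when it is done.

```bash
mkdir -p pics
python3 - <<'E'
from rig import *
import cv2,numpy as np
s=read_state();print(s)
for n in("scene","top"):
    im=get_image(n);cv2.imwrite(f"pics/{n}0.png",im[:,:,::-1]);m=camera_model(n);print(n,m)
print(camera_model("wrist"))
a=cv2.imread("pics/scene0.png");b=cv2.imread("pics/top0.png")
E
```

```text
{'time_s': 0.0, 'qpos': array([ 1.14477739,  0.52200307, -0.03631425,  1.60001944,  0.02122241,
        1.0211022 , -0.11284138]), 'joint_velocities': array([-0.00047054,  0.0002421 , -0.0005672 ,  0.00113847,  0.00039454,
       -0.00054221,  0.0013262 ]), 'tau': array([ 6.44838528e-04, -9.27101684e+01,  1.98048681e+00, -3.69917822e+01,
        1.79089140e-02,  8.32778140e-03,  7.61178853e-06]), 'eef_pos': array([ 217.56424626, -585.56451979,  249.72860308]), 'tool_rot': array([-3.09093239e+00, -5.55701279e-01,  4.84387963e-04]), 'contact_force': array([-0.15788806,  0.33069978,  0.22305658]), 'wrist_torque': array([ 0.03236817,  0.00914612, -0.00364975]), 'gripper_force': 0.0, 'width': 0.9986201788465194}
scene {'K': array([[456.20347251,   0.        , 255.05580847],
       [  0.        , 456.20347251, 197.86896862],
       [  0.        ,   0.        ,   1.        ]]), 'R': array([[-4.93293374e-01,  8.69862740e-01, -6.78762499e-04],
       [ 4.85196010e-01,  2.74503617e-01, -8.30200335e-01],
       [-7.21974015e-01, -4.09861657e-01, -5.57464746e-01]]), 't': array([ 228.78068184, -1
[... 219 characters left out ...]
, -0.99955825, -0.01292446],
       [-0.98840515,  0.02839333, -0.14916126],
       [ 0.14946234,  0.00878256, -0.98872841]]), 't': array([  63.27010311,  573.0925783 , 1336.26667522])}
{'K': array([[277.87812156,   0.        , 245.73933537],
       [  0.        , 277.87812156, 194.87692486],
       [  0.        ,   0.        ,   1.        ]]), 'hand_eye': array([[ 1.43281613e-04, -9.59197704e-01, -2.82736174e-01,
         7.21075377e+01],
       [ 9.99999907e-01,  2.24467760e-05,  4.30615939e-04,
        -2.33836167e-01],
       [-4.06699305e-04, -2.82736210e-01,  9.59197618e-01,
        -1.23942095e+02],
       [ 0.00000000e+00,  0.00000000e+00,  0.00000000e+00,
         1.00000000e+00]])}
```

View pics/top0.png

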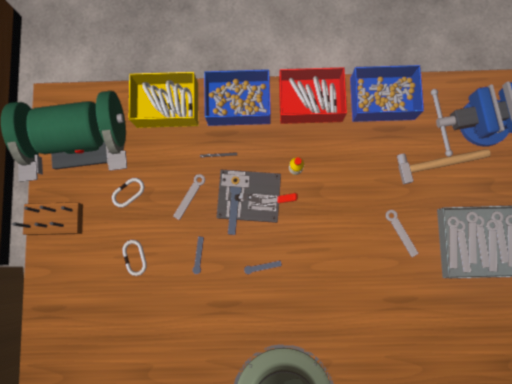

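View pics/scene0.png

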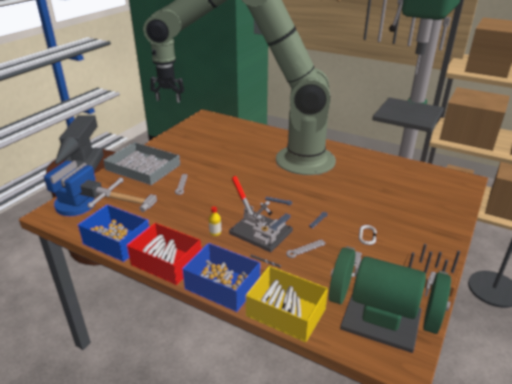

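The top view shows the jig at about (250,197), the blank tail at (232,233), the red grip at (288,198) and the bottle at (296,165). The two loose blue-grey strips are decoys. The scene view shows the handle standing up at (240,190). I'll zoom in on the top view.

```bash
python3 - <<'E'
import cv2
b=cv2.imread("pics/top0.png")[150:250,200:320]
cv2.imwrite("pics/c1.png",cv2.resize(b,None,fx=6,fy=6,interpolation=cv2.INTER_CUBIC))
E
cat > h.py <<'E'
from rig import *
import numpy as np, cv2
from scipy.spatial.transform import Rotation as Ro
def cast(n,uv,z,pose=None):
    m=camera_model(n);d=np.linalg.inv(m["K"])@[uv[0],uv[1],1]
    if n=="wrist":
        p,r=pose;R=Ro.from_rotvec(r).as_matrix();H=m["hand_eye"]
        o=R@H[:3,3]+p;d=R@H[:3,:3]@d
    else: o=-m["R"].T@m["t"];d=m["R"].T@d
    return o+d*(z-o[2])/d[2]
def proj(n,X,pose=None):
    m=camera_model(n)
    if n=="wrist":
        p,r=pose;R=Ro.from_rotvec(r).as_matrix();H=m["hand_eye"]
        c=H[:3,:3].T@(R.T@(np.array(X)-p)-H[:3,3])
    else: c=m["R"]@X+m["t"]
    q=m["K"]@c;return q[:2]/q[2]
E
```

```text
(no output)
```

View pics/c1.png

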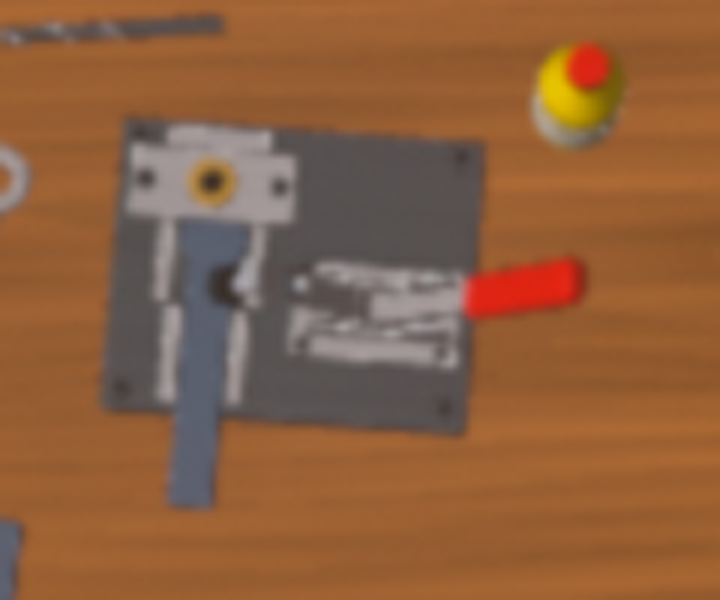

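The zoom shows the plate corners at crop (125,118), (484,143), (465,434) and (104,408). The tail's end edge is centred at (191,505), the red tip at (583,281), and the bottle at about (575,115).

```bash
cat >> h.py <<'E'
cr=lambda c:((c[0]+.5)/6-.5+200,(c[1]+.5)/6-.5+150)
W=np.array([cast("top",cr(c),20)[:2] for c in[(125,118),(484,143),(465,434),(104,408)]])
J=np.array([[90,50],[90,-130],[-55,-130],[-55,50.]])
a=W-W.mean(0);b=J-J.mean(0)
yaw=np.arctan2((b[:,0]*a[:,1]-b[:,1]*a[:,0]).sum(),(a*b).sum())
JR=np.array([[np.cos(yaw),-np.sin(yaw),0],[np.sin(yaw),np.cos(yaw),0],[0,0,1]])
Jt=np.r_[W.mean(0)-JR[:2,:2]@J.mean(0),0]
j2w=lambda p:JR@np.array(p,float)+Jt
w2j=lambda p:JR.T@(np.array(p)-Jt)
E
python3 - <<'E'
from h import *
print(W,yaw,Jt,"res",[np.round(w2j([*w,0])[:2]-j,1) for w,j in zip(W,J)])
print("tail jig",w2j(cast("top",cr((191,505)),32)))
print("bottle jig",w2j(cast("top",cr((570,125)),10)))
for v in np.arange(-.2,.4,.1):
    e=1.1-v;print(v,proj("top",j2w([0,-107-132*np.cos(e),67+132*np.sin(e)])),proj("scene",j2w([0,-107-132*np.cos(e),67+132*np.sin(e)])))
print(cr((583,281)))
hs=cv2.cvtColor(cv2.imread("pics/scene0.png"),cv2.COLOR_BGR2HSV)[165:215,225:255]
m=cv2.inRange(hs,(0,150,100),(8,255,255));ys,xs=np.nonzero(m);print("scene red top",xs[ys<ys.min()+3].mean()+225,ys.min()+165,"bot",xs[ys>ys.max()-2].mean()+225,ys.max()+165)
print("tail w",j2w([-105,0,26]))
E
```

```text
[[654.71893896 167.87875559]
 [636.93118912  -9.24948275]
 [493.32499417   4.66924758]
 [510.93746278 180.12216071]] -0.09639004710043433 [560.40901417 127.35370826   0.        ] res [array([-0. , -0.6]), array([-0.7,  1.4]), array([0. , 1.4]), array([ 0.7, -2.2])]
tail jig [-99.2035673    0.71550692  32.        ]
bottle jig [ 103.23042516 -170.81179095   10.        ]
-0.2 [285.10058639 194.88080906] [239.75692945 175.0780271 ]
-0.1 [289.89073468 195.441954  ] [236.92060004 175.03894846]
0.0 [294.44042372 196.05567452] [234.23036505 175.33891142]
0.10000000000000003 [298.69422908 196.71345977] [231.71257933 175.96923867]
0.2 [302.60271263 197.40632531] [229.39079971 176.91778157]
0.3 [306.12317747 198.12502039] [227.28564521 178.16928766]
0.4000000000000001 [309.22017394 198.86022891] [225.41472367 179.70578588]
(296.75, 196.41666666666666)
scene red top 234.5 175 bot 241.4 199
tail w [455.89641629 137.45899812  26.        ]
```

```bash
cat >> h.py <<'E'
def shift(X,p=None):
    s=read_state();R=Ro.from_rotvec(s["tool_rot"]).as_matrix()
    d=R.T@(np.array(X)-(s["eef_pos"] if p is None else p))
    t=R[:,0];return np.round(d,1),"turn",round(np.arctan2(t[1],t[0])-yaw,3)
E
python3 -c "
from h import *
print(shift([540,-200,250]))"
```

```text
(array([ 436.5, -249.1,    0. ]), 'turn', np.float64(0.452))
```

```bash
python3 -m crank '[{"hand":1,"x":218,"y":-124,"z":0,"turn":0.23},{"hand":1,"x":436,"y":-249,"z":0,"turn":0.452},{"hand":1,"x":436,"y":-249,"z":0,"turn":0.452},{"hand":1,"x":436,"y":-249,"z":0,"turn":0.452},{"hand":1,"x":436,"y":-249,"z":0,"turn":0.452},{"hand":1,"x":436,"y":-249,"z":0,"turn":0.452},{"hand":1,"x":436,"y":-249,"z":0,"turn":0.452},{"hand":1,"x":436,"y":-249,"z":0,"turn":0.452},{"hand":1,"x":436,"y":-249,"z":0,"turn":0.452},{"hand":1,"x":436,"y":-249,"z":0,"turn":0.452}]'; python3 -c "
from h import *
print(shift([540,-200,250]),shift(j2w([-140,0,200])))"
```

```text
time_s: 1.35
eef_pos: [539.5, -200.5, 249.9]
tool_rot: [3.138, -0.15, -0.001]
contact_force: [-0.1, -0.3, -0.0]
width: 0.001
gripper_force: 0.0
(array([ 0.5, -0.5, -0.1]), 'turn', np.float64(0.001)) (array([-150.4, -328.4,   50. ]), 'turn', np.float64(0.001))
```

```bash
python3 -m crank '[{"hand":1,"x":-150,"y":-328,"z":0},{"hand":1,"x":-150,"y":-328,"z":0},{"hand":1,"x":-150,"y":-328,"z":0},{"hand":1,"x":-150,"y":-328,"z":0},{"hand":1,"x":-150,"y":-328,"z":0},{"hand":1,"x":-150,"y":-328,"z":50},{"hand":1,"x":-150,"y":-328,"z":50},{"hand":1,"x":-150,"y":-328,"z":50}]'; python3 -c "
from h import *
s=read_state();P=(s['eef_pos'],s['tool_rot'])
im=get_image('wrist');cv2.imwrite('pics/w1.png',im[:,:,::-1])
print(w2j(P[0]),P,proj('wrist',j2w([-99,0,32]),P),proj('wrist',j2w([-55,50,20]),P),shift(j2w([-140,0,200])))"
```

```text
[  10.73340488 -328.29770702  249.92627497] (array([ 539.49694312, -200.45305752,  249.92627497]), array([ 3.13796914e+00, -1.49973703e-01, -1.28017076e-03])) [  5.10487746 251.49982452] [-32.25008579 218.10504439] (array([-150.5, -329.2,   50. ]), 'turn', np.float64(-0.001))validation failed for argument at $[0]...
```

View pics/w1.png

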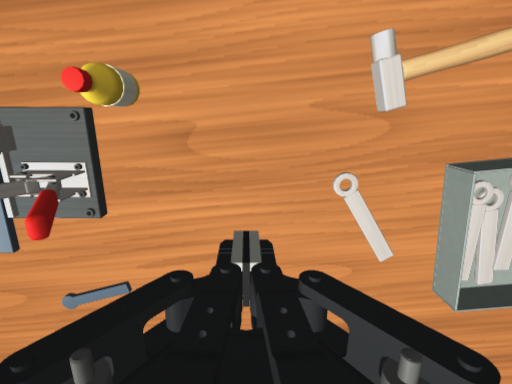

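The move was refused, apparently because rows need every key, so the arm hasn't moved. The wrist view shows the jig at the left, the red grip at (42,215) and the shut fingertips at (246,245). I'll resend with the turn included.

```bash
python3 -m crank '[{"hand":1,"x":-150,"y":-329,"z":0,"turn":0},{"hand":1,"x":-150,"y":-329,"z":0,"turn":0},{"hand":1,"x":-150,"y":-329,"z":0,"turn":0},{"hand":1,"x":-150,"y":-329,"z":0,"turn":0},{"hand":1,"x":-150,"y":-329,"z":0,"turn":0},{"hand":1,"x":-150,"y":-329,"z":0,"turn":0},{"hand":1,"x":-150,"y":-329,"z":50,"turn":0},{"hand":1,"x":-150,"y":-329,"z":50,"turn":0}]'; python3 -c "
from h import *
s=read_state();P=(s['eef_pos'],s['tool_rot'])
im=get_image('wrist');cv2.imwrite('pics/w2.png',im[:,:,::-1])
print(w2j(P[0]),P,proj('wrist',j2w([-99,0,32]),P),proj('wrist',j2w([-55,50,20]),P),proj('wrist',j2w([-55,-130,20]),P),shift(j2w([-140,0,200])))"
```

```text
time_s: 2.4
eef_pos: [420.6, 139.7, 198.6]
tool_rot: [3.135, -0.153, -0.007]
contact_force: [0.0, 0.5, 0.9]
width: 0.002
gripper_force: 0.0
[-140.32503663   -1.21191566  198.64432285] (array([420.61872002, 139.65241984, 198.64432285]), array([ 3.13544783, -0.15279912, -0.00675915])) [244.28864308 143.26068402] [195.59582472  98.78708096] [370.39985458  98.65399814] (array([-0.7, -0.9,  0.2]), 'turn', np.float64(-0.002))
```

View pics/w2.png

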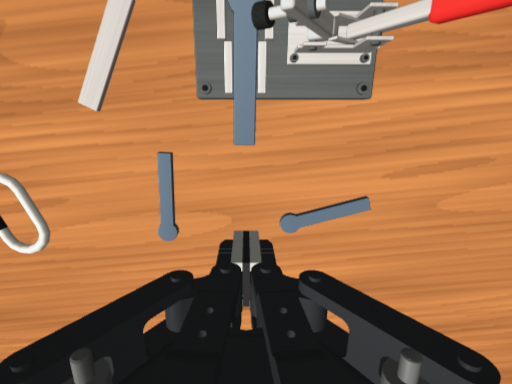

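The predictions match the picture: tail edge at (244,144), plate corners at (196,98) and (371,98). Next I check the decoy strips against the descent footprint.

```bash
python3 -c "
from h import *
s=read_state();P=(s['eef_pos'],s['tool_rot'])
for u in [(281,223),(290,231),(290,222),(370,203),(167,238),(244,144.5)]: print(u,w2j(cast('wrist',u,4 if u[0]!=244 else 32,P)).round(1))
print(shift(j2w([-126,0,31])))"
```

```text
(281, 223) [-198.5  -44.6    4. ]
(290, 231) [-209.3  -56.3    4. ]
(290, 222) [-197.2  -55.7    4. ]
(370, 203) [-172.7 -151.7    4. ]
(167, 238) [-218.5   98.2    4. ]
(244, 144.5) [-99.1   0.8  32. ]
(array([ 13.7,  -1.2, 169.2]), 'turn', np.float64(-0.002))
```

```bash
python3 -m crank '[{"hand":1,"x":8,"y":-1,"z":50,"turn":0},{"hand":1,"x":12,"y":-1,"z":110,"turn":0},{"hand":1,"x":12,"y":-1,"z":150,"turn":0},{"hand":1,"x":12,"y":-1,"z":168,"turn":0},{"hand":1,"x":12,"y":-1,"z":168,"turn":0}]'; python3 -c "
from h import *
print(w2j(read_state()['eef_pos']),shift(j2w([-95,0,31])))"
```

```text
time_s: 3.08
eef_pos: [434.8, 140.2, 32.7]
tool_rot: [3.137, -0.154, -0.0]
contact_force: [-0.0, 0.6, 0.4]
width: 0.004
gripper_force: 0.0
[-126.28483057    0.68244339   32.65782081] (array([31.3,  0.6,  1.7]), 'turn', np.float64(-0.002))
```

Push gently to just short of home.

```bash
python3 -m crank '[{"hand":1,"x":8,"y":0.5,"z":1,"turn":0},{"hand":1,"x":14,"y":0.5,"z":1,"turn":0},{"hand":1,"x":19,"y":0.5,"z":1,"turn":0},{"hand":1,"x":24,"y":0.5,"z":1,"turn":0},{"hand":1,"x":28,"y":0.5,"z":1,"turn":0},{"hand":1,"x":31,"y":0.5,"z":1,"turn":0}]'; python3 -c "
from h import *
s=read_state();P=(s['eef_pos'],s['tool_rot'])
print(w2j(P[0]),JR.T@s['contact_force'])"
```

```text
time_s: 3.82
eef_pos: [465.0, 137.6, 31.3]
tool_rot: [3.138, -0.151, -0.0]
contact_force: [-3.7, 0.5, 1.4]
width: 0.0
gripper_force: 1.7
[-96.00380639   1.05039036  31.28677938] [-3.75138586  0.18301097  1.39454815]
```

```bash
python3 -m crank '[{"hand":1,"x":1.5,"y":0,"z":0,"turn":0},{"hand":1,"x":3,"y":0,"z":0,"turn":0},{"hand":1,"x":4,"y":0,"z":0,"turn":0},{"hand":1,"x":4,"y":0,"z":0,"turn":0}]';python3 -c "
from h import *
s=read_state();print(w2j(s['eef_pos']))"; python3 -m crank '[{"hand":1,"x":1,"y":0,"z":0,"turn":0},{"hand":1,"x":2,"y":0,"z":0,"turn":0},{"hand":1,"x":2,"y":0,"z":0,"turn":0}]'; python3 -c "
from h import *
s=read_state();print(w2j(s['eef_pos']),s['joint_velocities'].max())"
```

```text
time_s: 4.32
eef_pos: [469.0, 137.3, 31.3]
tool_rot: [-3.138, 0.151, -0.0]
contact_force: [-1.7, -0.7, 0.9]
width: -0.002
gripper_force: 0.8
[-91.94051665   1.10993212  31.30502871]
time_s: 4.7
eef_pos: [470.0, 137.1, 31.2]
tool_rot: [3.138, -0.151, -0.002]
contact_force: [-7.8, 2.0, 5.4]
width: -0.001
gripper_force: 3.9
[-90.8829669    1.02562658  31.20684558] 0.001308304938420599
```

```bash
python3 -m crank '[{"hand":1,"x":1,"y":0,"z":0,"turn":0},{"hand":1,"x":2,"y":0,"z":0,"turn":0},{"hand":1,"x":2,"y":0,"z":0,"turn":0}]'; python3 -c "
from h import *
s=read_state();print(w2j(s['eef_pos']))"; python3 -m crank '[{"hand":1,"x":1,"y":0,"z":0,"turn":0},{"hand":1,"x":2,"y":0,"z":0,"turn":0},{"hand":1,"x":2,"y":0,"z":0,"turn":0}]'; python3 -c "
from h import *
s=read_state();print(w2j(s['eef_pos']))"
```

```text
time_s: 5.08
eef_pos: [470.3, 137.0, 31.1]
tool_rot: [3.137, -0.149, -0.007]
contact_force: [-19.2, 4.0, 15.0]
width: -0.004
gripper_force: 9.9
[-90.67014651   0.94942725  31.07792521]
time_s: 5.45
eef_pos: [470.4, 136.9, 30.9]
tool_rot: [3.136, -0.148, -0.012]
contact_force: [-30.8, 5.3, 21.5]
width: 0.0
gripper_force: 15.7
[-90.51999887   0.87214161  30.87109951]
```

The blank is home: 31 N with no further travel. Backing off, rising, and moving above the inner side of the handle.

```bash
python3 -m crank '[{"hand":1,"x":-30,"y":0,"z":0,"turn":0},{"hand":1,"x":-35,"y":0,"z":-50,"turn":0},{"hand":1,"x":-35,"y":0,"z":-110,"turn":0},{"hand":1,"x":-35,"y":0,"z":-170,"turn":0},{"hand":1,"x":-35,"y":0,"z":-230,"turn":0},{"hand":1,"x":-35,"y":0,"z":-230,"turn":0}]'; python3 -c "
from h import *
s=read_state();P=(s['eef_pos'],s['tool_rot'])
im=get_image('wrist');cv2.imwrite('pics/w3.png',im[:,:,::-1])
print(w2j(P[0]),proj('wrist',j2w([-80,0,32]),P),shift(j2w([0,-105,261])))"
```

```text
time_s: 6.2
eef_pos: [441.9, 140.6, 265.5]
tool_rot: [-3.135, 0.152, -0.012]
contact_force: [0.8, -0.1, -0.4]
width: -0.003
gripper_force: 0.0
[-119.24710198    1.79605961  265.45707636] [247.89167223 141.30889262] (array([120.2, 106.2,   2.4]), 'turn', np.float64(-0.0))
```

View pics/w3.png

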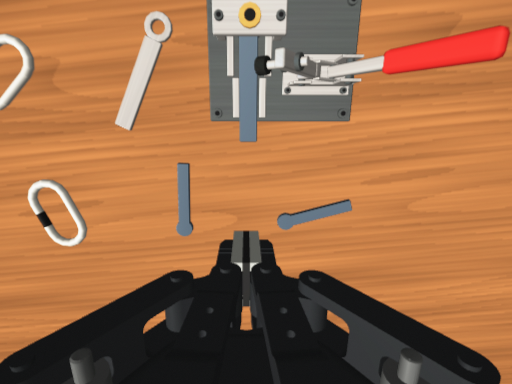

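The tail edge is at (248,141), exactly where a home blank should be, and the handle is still up at (445,50). Next I move above the handle's inner side and descend.

```bash
python3 -m crank '[{"hand":1,"x":50,"y":44,"z":0,"turn":0},{"hand":1,"x":90,"y":80,"z":0,"turn":0},{"hand":1,"x":120,"y":108,"z":0,"turn":0},{"hand":1,"x":120,"y":108,"z":0,"turn":0},{"hand":1,"x":120,"y":108,"z":40,"turn":0},{"hand":1,"x":120,"y":108,"z":75,"turn":0},{"hand":1,"x":120,"y":108,"z":86,"turn":0},{"hand":1,"x":120,"y":108,"z":86,"turn":0}]'; python3 -c "
from h import *
s=read_state();print(w2j(s['eef_pos']))
for y,z in[(-133,177.5),(-157,162.6),(-177,140),(-186,122.3),(-190.4,107.8),(-192.5,93),(-191,84)]:print(shift(j2w([0,y,z])))"
```

```text
time_s: 7.25
eef_pos: [548.7, 21.4, 175.0]
tool_rot: [3.138, -0.15, -0.002]
contact_force: [0.3, -0.1, -0.4]
width: -0.004
gripper_force: 0.0
[  -1.44922942 -106.6059994   174.98451063]
(array([ 1.4, 26.4, -2.5]), 'turn', np.float64(0.001))
(array([ 1.4, 50.4, 12.4]), 'turn', np.float64(0.001))
(array([ 1.4, 70.4, 35. ]), 'turn', np.float64(0.001))
(array([ 1.5, 79.4, 52.7]), 'turn', np.float64(0.001))
(array([ 1.5, 83.8, 67.2]), 'turn', np.float64(0.001))
(array([ 1.5, 85.9, 82. ]), 'turn', np.float64(0.001))
(array([ 1.5, 84.4, 91. ]), 'turn', np.float64(0.001))
```

```bash
python3 -m crank '[{"hand":1,"x":1.5,"y":14,"z":-2,"turn":0},{"hand":1,"x":1.5,"y":26,"z":-2,"turn":0},{"hand":1,"x":1.5,"y":35,"z":3,"turn":0},{"hand":1,"x":1.5,"y":43,"z":8,"turn":0},{"hand":1,"x":1.5,"y":50,"z":12,"turn":0},{"hand":1,"x":1.5,"y":57,"z":19,"turn":0},{"hand":1,"x":1.5,"y":64,"z":27,"turn":0},{"hand":1,"x":1.5,"y":70,"z":35,"turn":0},{"hand":1,"x":1.5,"y":70,"z":35,"turn":0}]'; python3 -c "
from h import *
s=read_state();P=(s['eef_pos'],s['tool_rot'])
im=get_image('wrist');cv2.imwrite('pics/w4.png',im[:,:,::-1])
print(w2j(P[0]),JR.T@s['contact_force'])"
```

```text
time_s: 8.38
eef_pos: [543.3, -49.2, 139.5]
tool_rot: [3.138, -0.152, -0.002]
contact_force: [-0.3, 0.5, 0.0]
width: -0.005
gripper_force: 0.0
[-2.13360448e-02 -1.77397990e+02  1.39526026e+02] [-0.32182564  0.46302142  0.02216262]
```

View pics/w4.png

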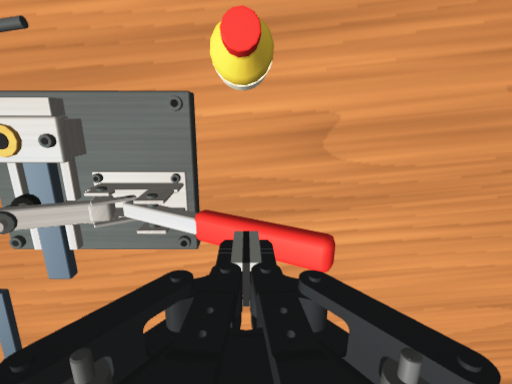

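The fingertips at (246,245) sit on the red grip, which has swung outward, and the bar is coming down over the channel. Continuing along the arc to lock.

```bash
python3 -m crank '[{"hand":1,"x":0,"y":5,"z":9,"turn":0},{"hand":1,"x":0,"y":9,"z":18,"turn":0},{"hand":1,"x":0,"y":12,"z":27,"turn":0},{"hand":1,"x":0,"y":13,"z":35,"turn":0},{"hand":1,"x":0,"y":14,"z":43,"turn":0},{"hand":1,"x":0,"y":14,"z":50,"turn":0},{"hand":1,"x":0,"y":14,"z":54,"turn":0},{"hand":1,"x":0,"y":14,"z":54,"turn":0}]'; python3 -c "
from h import *
s=read_state();P=(s['eef_pos'],s['tool_rot'])
print(w2j(P[0]),JR.T@s['contact_force'])"
```

```text
time_s: 9.43
eef_pos: [542.2, -62.7, 86.2]
tool_rot: [3.138, -0.151, -0.001]
contact_force: [-2.5, -0.5, 4.8]
width: -0.004
gripper_force: 2.6
[ 1.17688588e-01 -1.90916342e+02  8.61803938e+01] [-2.45861066 -0.78917915  4.80565966]
```

```bash
python3 -m crank '[{"hand":1,"x":0,"y":0,"z":2,"turn":0},{"hand":1,"x":0,"y":0,"z":4,"turn":0},{"hand":1,"x":0,"y":0,"z":4,"turn":0},{"hand":1,"x":0,"y":0,"z":4,"turn":0}]'; python3 -m crank '[{"hand":1,"x":0,"y":0,"z":-40,"turn":0},{"hand":1,"x":0,"y":0,"z":-100,"turn":0},{"hand":1,"x":0,"y":0,"z":-150,"turn":0},{"hand":1,"x":-60,"y":0,"z":-150,"turn":0},{"hand":1,"x":-110,"y":0,"z":-150,"turn":0},{"hand":1,"x":-110,"y":0,"z":-150,"turn":0}]'; python3 -c "
from h import *
s=read_state();P=(s['eef_pos'],s['tool_rot'])
im=get_image('wrist');cv2.imwrite('pics/w5.png',im[:,:,::-1])
c=lambda e:j2w([0,-107-132*np.cos(e),67+132*np.sin(e)])
print(w2j(P[0]),proj('wrist',j2w([-80,0,32]),P),[proj('wrist',c(e),P).round() for e in(.1,0,-.09)])
im=get_image('scene');cv2.imwrite('pics/s5.png',cv2.resize(im[160:260,200:330,::-1],None,fx=6,fy=6,interpolation=cv2.INTER_CUBIC))
print([proj('scene',c(e)).round(1) for e in(.1,0,-.09)])"
```

```text
time_s: 9.93
eef_pos: [542.5, -62.6, 85.1]
tool_rot: [3.138, -0.151, 0.002]
contact_force: [-21.2, 2.6, 70.3]
width: -0.001
gripper_force: 35.2
time_s: 10.68
eef_pos: [430.2, -52.1, 232.5]
tool_rot: [3.138, -0.151, -0.001]
contact_force: [0.8, 0.3, 1.2]
width: 0.001
gripper_force: 0.0
[-112.32372711 -191.15917008  232.47313116] [ 80.91985207 148.45821078] [array([298.,  67.]), array([296.,  69.]), array([293.,  71.])]
[array([219.7, 193.7]), array([219.7, 196.5]), array([220. , 199.2])]
```

View pics/w5.png

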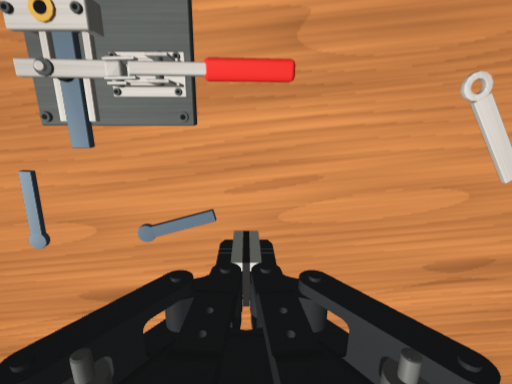

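View pics/s5.png

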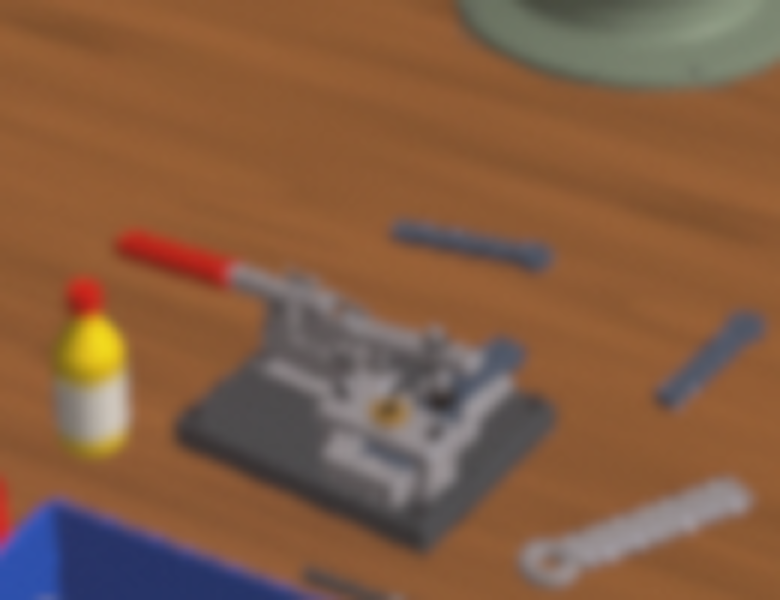

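The wrist view shows the grip end at (294,70), matching the locked angle. The scene view agrees, with the tip at (219.7,200.5). The tail edge at (82,148) matches home. The hard stop took 70 N, so I'm handing in.

```bash
python3 -c "
from rig import *
print(job_done())"
```

```text
the job is handed in; nothing more can be done
None
```

The blank is pushed fully home against the end stop, the toggle clamp is snapped into lock with its foot over the blade, and the job was handed in with the arm clear at about 11 s; no verdict came back, and the foot's clamping force was not measured.

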